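# Raise the telescopic bottle shelf to its next hole and load it

### The arm

A 6-joint arm with a two-finger parallel gripper is mounted at the origin on the work surface. World frame = base frame: x ahead of the robot, y to its left, z up, the work surface at z = 0. Lengths are in m, angles in degrees, forces in N, time in s.
With the tool pointing down it reaches from about 0.35 to 0.725 m from the base axis. Payload 6 kg.
Tool frame: the origin (TCP) lies midway between the tips of the shut fingers; the grasp point (between the pads) lies 19 mm behind it; z points along the fingers, y is the line along which they close (so a half turn about z gives the same grasp; the last joint's range is limited). The gripper opens to 85 mm and grips with 20 to 120 N. Pads are 22 mm wide; open, the fingers measure 114 mm over their backs; the gripper's body (76 mm by 85 mm) begins 54 mm behind the grasp point. The pads swing forward as they close: fully open they stand 13 mm farther back than shut.
Start: joints at [-46.713, 2.303, 4.859, 0, -92.561, -19.12], TCP at [0.246, -0.547, 0.231] pointing down, gripper open.
Joint ranges: [-146.85, 146.85], [-73.84, 115.35], [-62.03, 85.46], [-188.31, 113.3], [-161.28, -10.13], [-171.36, 171.36]. Speed limits (degrees/s): [147.25, 147.25, 172.46, 180, 180, 180].

### API

Orientations are given as [roll, pitch, yaw] about the fixed x, y, z axes, in that order (R = Rz(yaw) Ry(pitch) Rx(roll)).
In Python, from cell import get_state, grab_frame, close_job gives the robot as it stands. The module is installed in compiled form; this text tells all that it offers.
- The arm moves only by the tool drive_tool, never from a script. Its argument "series" is a list that holds one entry, the list of rows, each a list of 7 numbers: the finger opening in mm, from 0 to 85.4, then the shift along the tool's x, y, z in normalised numbers (1 is 1 m), then the turn, a rotation vector about the tool's x, y, z in normalised numbers (1 is pi rad). In form: [[[jaw, dx, dy, dz, rx, ry, rz], ...]]. A call has 1 to 20 rows; each row is the pose to reach, as a shift and turn from the pose commanded when the call began, along the tool's axes at that moment; what a row does not reach only later rows make up. A row lasts 1/12 s, in which the tool goes at most 41.7 mm and 7.16 degrees, less where a joint would pass 70% of its speed; a pose out of reach is approached as far as the arm can. No shift or turn number may pass 1 either way. A call with a gripper value outside its range is refused whole. The fingers move at their own pace and stop on an object; "squeeze" is the grip in N (left out, the last holds). Time passes only in rows, so rows that repeat a pose let the fingers close. It gives the time, the measured TCP pose, the force, the opening and the grip force at its end, in the units of the state.
- get_state(): the state, without advancing time (a new reading comes with each control period).
- grab_frame(name): name is "scene" or "top"; returns a dict with "image" (384x512x3 uint8, blue, green, red), "mtx" (3x3 intrinsics, pixels), "D" ([k1, k2, p1, p2, k3] as OpenCV has them; the pictures are not rectified), "xyz" and "attitude" of the camera in the world. Camera axes: x right, y up, looking along -z (the intrinsics and any distortion apply to the point x, -y, -z); pixel columns grow to the right and rows downward; lengths in m; the calibration is good to about 2 mm. A picture is of the moment at which its call begins. There is no depth.
- close_job(): hands the job in; it is judged then, once.
The state is a dict: "time": time; "qpos": joint angles; "dq": joint speeds; "effort": joint torques, N m; "eef_pos": TCP position; "eef_rot": TCP orientation; "force": force on the tool from outside, world axes, zero at the start; "moment": the same for the moment, N m; "opening": finger opening in m; "gripper_force": force on a finger pad.
Only numpy, scipy, OpenCV 4.12 (cv2) and the standard library are available. Lean on these libraries where they do the work, as an engineer would, in place of code of your own. Each camera call takes 0.05 s, during which the arm holds its last target. There are 200 camera calls.

### The job

The telescopic bottle stand was left between two holes, held by friction alone. Take its yellow knob and ease the shelf up until the red sprung button pops out through the next hole, without forcing it against the button, then press the knob down firmly, about 15 N, to make sure that the shelf is locked. After that set the white bottle with the blue cap gently upright in the shelf's tray and let go, leaving everything else on the bench where it is.

Things in the scene. Friction and masses are not known exactly. Their poses are not given: they have to be found in the camera images.
- stand: The bottle stand, fixed to the bench: grey base plate 150 (x) by 190 (y) by 12 mm with an upright telescopic tube at its (0, +50 mm); the shelf reaches from the tube towards the stand's -y, the yellow knob is on top. Origin: centre of the plate's underside; z up.
- socket (a point): Top centre of the dark socket (47 mm square, 42 mm high) that clamps the fixed outer tube: upright, square, aluminium, 32 mm wide, wall 3 mm, top about 162 mm above the bench, with three 10.5 mm holes 40 mm apart in its +x face. It is clamped up to 5 mm higher or lower each time, which no reading shows: the hole must be found by feel.
- post_axis (a point): Point on the bench on the axis of the inner tube (dark, 25 mm square, does not turn). Friction of 8 N holds this tube where it is left and its load weighs 4 to 7 N, so a steady lift takes 13 to 17 N and an unlatched tube slides down under a push of 2 to 5 N. With the button out in a hole it has 1.5 mm of play and then stops hard both ways.
- post (a joint): Rise of the inner tube with shelf and knob in m, positive up: the shelf's floor lies 0.180 m + this value above the bench. It starts at 0.011 to 0.029, between the lowest and the middle hole. The next hole up (the middle one) is met somewhere from 0.035 to 0.045; the lowest lies 0.040 below that, the top one 0.040 above.
- button (a joint): Travel of the red sprung button (9 mm thick, round end) in m: about 0 pressed back inside the outer tube, as at the start; 0.008 when out through a hole, 5 mm proud. Its spring (4 N) pushes it out as soon as it meets a hole. It bends under more than 30 N from the tube, beyond the forces that just move the tube, also as a jolt when the tube arrives fast.
- button_tip (a point): The tip of the red button, on the +x side of the outer tube (away from the robot); hidden behind the tube's wall at the start.
- knob (a point): Centre of the round yellow plastic knob on top of the post: upright cylinder 34 mm in diameter and 29 mm high, 48 mm above the shelf's floor, its top 63 mm above that floor. The narrower 25 mm tube below it leaves room for fingers beside it down to the shelf. Its frame is that of the stand (z up).
- shelf (a point): Centre of the floor of the shelf's white tray, 95 mm from the post and knob; frame as the stand's (z up, x across the tray, +y towards the post). Inside, the tray is 92 (x) by 102 (y) mm with a black rubber floor and a rim 6 mm high and 4 mm thick.
- bottle: The bottle to load: white wide-mouth plastic bottle with a blue screw cap and no label, 54 mm in diameter, 90 mm high in all, straight-sided up to 60 mm. Origin: centre of its underside; z up. 0.28 to 0.52 kg. It stands on the bench in one of three places that it shares with the two other bottles.
- amber: Amber glass bottle with black cap and paper label, 58 mm in diameter, 120 mm high. Origin: centre of its underside. Leave alone.
- redcap: Clear plastic jar with paper label and red cap, 50 mm in diameter, 85 mm high. Origin: centre of its underside. Leave alone.
- tipbox: Blue pipette-tip box with a clear lid, 85 (x) by 125 (y) by 62 mm. Origin: centre of its underside. Leave alone.
- beaker: Glass beaker, 68 mm in diameter, 85 mm high. Origin: centre of its underside. Leave alone.
- rack: White rack of capped test tubes, 70 (x) by 200 (y) mm, 99 mm high over the caps. Origin: centre of its underside. Leave alone.
- timer: Small white lab timer, 60 by 70 by 22 mm. Origin: centre of its underside. Leave alone.
- hexkey: Dark L-shaped hex key, 70 mm long, 6 mm thick, lying on the stand's base plate below the shelf. Leave alone.
Not all that is in view belongs to the job. Leave any brown look-alike of the stand alone.

How it is judged:
By the outcome, as a careful person would: the job done as asked, in the order asked, and still so for the second after the job is handed in, with the robot touching nothing.
It also fails if it takes over 67 s, if anything falls off the work surface, if the arm or the gripper's body presses on something with over 40 N, if the wrist force passes 120 N, or if a joint passes its speed limit or range.

## Working session

There is one attempt and no reset: what is moved stays moved. The work goes in short steps, Python scripts to look and compute and a tool call to move; the robot and the scene stay as the last step left them, time stands still between calls to the robot, and variables do not carry over. Pictures are saved under pics/ and viewed, at most 10 in all, crops included, and the job is handed in when it is done.

Besides the shell and the picture viewer there is one more tool, called after "Call:" as name([rows], argument=value, ...), one row to a line, values as JSON. drive_tool: Moves the arm, as the interface text tells. Its arguments: {"type":"object","properties":{"series":{"type":"array"},"squeeze":{"type":"number"}},"required":["series"]}

```bash
mkdir -p pics; cat > h.py <<'E'
import numpy as np, cv2, json
from scipy.spatial.transform import Rotation as R
from cell import get_state, grab_frame, close_job
def snap(name, out):
    f=grab_frame(name); cv2.imwrite(f'pics/{out}.png',f['image'])
    np.savez(f'pics/{out}.npz',**{k:np.asarray(v) for k,v in f.items()}); return f
def load(out): return dict(np.load(f'pics/{out}.npz'))
def rot(f):
    a=np.asarray(f['attitude'],float)
    return a if a.shape==(3,3) else (R.from_quat(a).as_matrix() if a.size==4 else R.from_euler('xyz',a,degrees=True).as_matrix())
def ray(f,uv):
    p=cv2.undistortPoints(np.array([[uv]],float),f['mtx'],f['D'])[0,0]
    d=rot(f)@np.array([p[0],-p[1],-1]); return np.asarray(f['xyz']),d/np.linalg.norm(d)
def proj(f,P):
    q=(np.atleast_2d(P)-f['xyz'])@rot(f); q=q*[1,-1,-1]
    return cv2.projectPoints(q,np.zeros(3),np.zeros(3),f['mtx'],f['D'])[0][:,0]
def tri(obs):
    A=0;b=0
    for f,uv in obs:
        o,d=ray(f,uv);M=np.eye(3)-np.outer(d,d);A=A+M;b=b+M@o
    X=np.linalg.solve(A,b); return X,[np.linalg.norm(np.cross(X-ray(f,uv)[0],ray(f,uv)[1])) for f,uv in obs]
def atz(f,uv,z):
    o,d=ray(f,uv); return o+d*(z-o[2])/d[2]
E
python3 - <<'E'
from h import *
for n in('scene','top'):
    f=snap(n,n+'0'); print(n,f['mtx'],f['D'],f['xyz'],f['attitude'])
a=cv2.imread('pics/scene0.png');b=cv2.imread('pics/top0.png')
print({k:v for k,v in get_state().items()})
E
```

```text
scene [[352.56877389   0.         257.56810709]
 [  0.         352.56877389 196.77326852]
 [  0.           0.           1.        ]] [-0.06645051  0.          0.          0.          0.        ] [ 1.06420658 -0.7330134   0.76812609] [55.55030193 -0.595086   41.13617998]
top [[427.66363285   0.         254.512866  ]
 [  0.         427.66363285 191.1023231 ]
 [  0.           0.           1.        ]] [-0.11914471  0.          0.          0.          0.        ] [ 0.27029559 -0.01286092  1.38577133] [  9.25341661  -0.82897526 -89.17077906]
{'time': 0.1, 'qpos': array([-4.67136622e+01,  2.33692573e+00,  4.80720028e+00, -2.45897361e-02,
       -9.25611731e+01, -1.91203881e+01]), 'dq': array([ 0.02403909, -0.03485988,  0.13718804,  0.00203346, -0.00844683,
       -0.06721531]), 'effort': array([-4.01687867e-03, -3.69345045e+01,  3.48281944e+01,  6.95183694e+00,
       -4.58800409e-03,  9.88079762e-06]), 'eef_pos': array([ 0.24558751, -0.54711033,  0.23034956]), 'eef_rot': array([ 1.79906069e+02, -6.56250456e-03, -1.55832966e+02]), 'force': array([-0.80607643, -0.58730941,  0.16445853]), 'moment': array([-0.04887597, -0.01524105, -0.04411721]), 'gripper_force': 0.0, 'opening': 0.08530531784014324}
```

View pics/scene0.png

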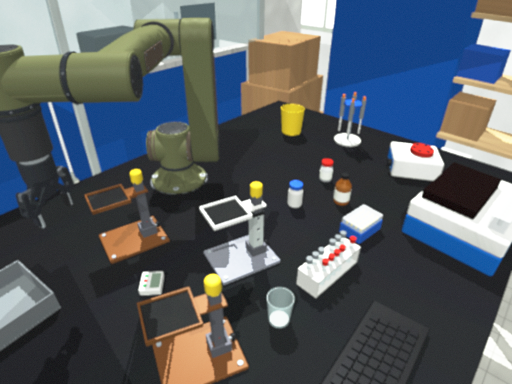

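View pics/top0.png

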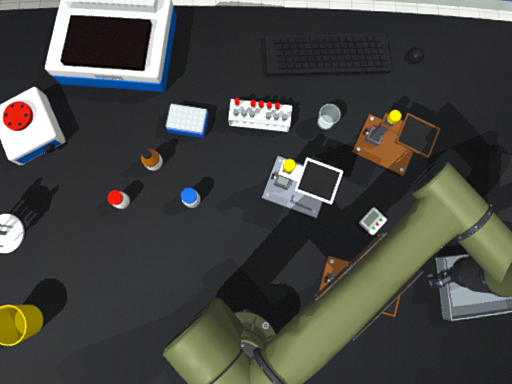

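The knob could be mistaken for any of three: the grey stand's at scene (256,188) / top (289,166), or the brown stands' at scene (136,177) and (212,285). By description I choose the grey stand's. For the bottle, the candidates are white with blue cap at scene (295,193) / top (190,197), the red-cap jar at scene (326,170), and the amber bottle at scene (342,190). I choose the white one with the blue cap. Next is the close crop.

```bash
python3 - <<'E'
import cv2,numpy as np
a=cv2.imread('pics/scene0.png')[170:290,195:325]; b=cv2.imread('pics/top0.png')[140:230,170:350]
A=cv2.resize(a,None,fx=4.4,fy=4.4,interpolation=cv2.INTER_CUBIC)  # not used wide
A=cv2.resize(a,(390,360),interpolation=cv2.INTER_CUBIC);B=cv2.resize(b,(400,200),interpolation=cv2.INTER_CUBIC)
A=cv2.resize(a,(455,420),interpolation=cv2.INTER_CUBIC)
c=np.zeros((600,800,3),np.uint8)
B=cv2.resize(b[:, 90:],None,fx=3.6,fy=3.6,interpolation=cv2.INTER_CUBIC)
c[:420,:455]=A; c[:B.shape[0],460:460+B.shape[1]]=B
B2=cv2.resize(b[:, :60],None,fx=2.8,fy=2.8,interpolation=cv2.INTER_CUBIC); c[330:330+B2.shape[0],460:460+B2.shape[1]]=B2
cv2.imwrite('pics/crop0.png',c)
# colour centroids
for n in('scene0','top0'):
    im=cv2.imread(f'pics/{n}.png');h=cv2.cvtColor(im,cv2.COLOR_BGR2HSV)
    for nm,lo,hi in(('yel',(22,120,90),(35,255,255)),('blue',(105,120,90),(125,255,255))):
        k,l,s,ce=cv2.connectedComponentsWithStats(cv2.inRange(h,lo,hi))
        print(n,nm,[(s[i].tolist(),ce[i].round(1).tolist()) for i in range(1,k) if 20<s[i,4]<400])
E
```

```text
scene0 yel [([129, 168, 14, 17, 192], [135.6, 175.7]), ([249, 180, 14, 18, 207], [255.8, 188.7]), ([203, 273, 19, 24, 366], [212.2, 284.6])]
scene0 blue [([388, 148, 5, 14, 35], [389.6, 154.7]), ([58, 177, 6, 8, 27], [60.1, 181.0]), ([289, 179, 15, 11, 135], [295.7, 184.0]), ([339, 220, 44, 24, 352], [360.8, 231.4])]
top0 yel [([387, 110, 15, 14, 157], [393.8, 116.4]), ([283, 158, 13, 15, 137], [288.9, 165.1])]
top0 blue [([166, 111, 42, 27, 207], [190.3, 130.4]), ([15, 140, 46, 24, 244], [35.8, 152.4]), ([180, 187, 17, 17, 207], [188.0, 194.8])]
```

View pics/crop0.png

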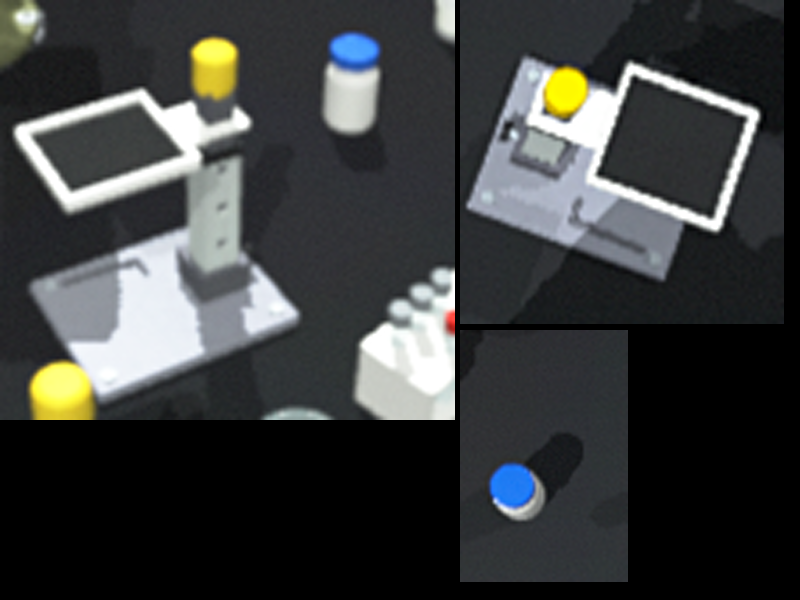

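The crop shows the grey stand with the yellow knob at scene (256,189), the white tray, and the three holes in the tube's far face. The bottle is white with a blue cap and has no label. Both choices are confirmed.

```bash
cat > meas.py <<'E'
from h import *
from scipy.optimize import least_squares
def cyl(x,y,zt,r,h,n=60):
    t=np.linspace(0,2*np.pi,n); c=np.c_[x+r*np.cos(t),y+r*np.sin(t)]
    return np.vstack([np.c_[c,0*t+zt],np.c_[c,0*t+zt-h]])
def cen(f,P):
    h=cv2.convexHull(proj(f,P).astype(np.float32)); m=cv2.moments(h)
    return np.array([m['m10']/m['m00'],m['m01']/m['m00']]), cv2.contourArea(h)
E
python3 - <<'E'
from meas import *
s,t=load('scene0'),load('top0')
T=lambda X,Y:(260+(X-460+.5)/3.6-.5,140+(Y+.5)/3.6-.5); S=lambda X,Y:(195+(X+.5)/3.5-.5,170+(Y+.5)/3.5-.5)
C=[]
for a,b in(((203,157),(630,63)),((70,212),(760,113)),((15,130),(718,231)),((143,90),(588,182))):
    X,e=tri([(s,S(*a)),(t,T(*b))]);C.append(X);print('corner',X.round(4),np.round(e,4))
C=np.array(C);print('mean',C.mean(0),[np.linalg.norm(C[i]-C[i-1]).round(4) for i in range(4)])
d=[C[0]-C[1],C[3]-C[2]];print('y-axis yaw',[np.degrees(np.arctan2(v[1],v[0]))-90 for v in d]); d=[C[0]-C[3],C[1]-C[2]];print('x yaw',[np.degrees(np.arctan2(v[1],v[0])) for v in d])
print('base plate corners',[atz(s,S(*p),.012).round(4).tolist() for p in((300,318),(103,398),(30,288))])
for nm,r,h,obs in(('knob',.017,.029,[(s,(255.8,188.7)),(t,(288.9,165.1))]),('cap',.020,.02,[(s,(295.7,184.0)),(t,(188.0,194.8))])):
    g=lambda p:np.concatenate([cen(f,cyl(*p[:3],r,h))[0]-uv for f,uv in obs])
    q=least_squares(g,[.5,-.05,.2]);print(nm,'x,y,ztop',q.x.round(4),q.fun.round(2),'areas',[cen(f,cyl(*q.x,r,h))[1] for f,_ in obs])
E
```

```text
corner [ 0.566  -0.1751  0.1975] [0.001 0.001]
corner [ 0.5295 -0.2805  0.1883] [0.0014 0.0014]
corner [ 0.4316 -0.2449  0.1954] [0.0002 0.0002]
corner [ 0.4694 -0.1412  0.1981] [0.0012 0.0012]
mean [ 0.49912725 -0.2104215   0.19483381] [np.float64(0.1024), np.float64(0.1119), np.float64(0.1044), np.float64(0.1105)]
y-axis yaw [np.float64(-19.073248344390834), np.float64(-19.993052654862225)]
x yaw [np.float64(-19.35487391855289), np.float64(-19.956852106940918)]
base plate corners [[0.619, -0.1071, 0.012], [0.557, -0.2829, 0.012], [0.4183, -0.2368, 0.012]]
knob x,y,ztop [ 0.531  -0.1207  0.2525] [0.22 0.03 0.15 0.14] areas [174.6588922222145, 147.6241828375496]
cap x,y,ztop [0.466  0.1749 0.0972] [ 0.48 -0.09  0.22  0.33] areas [103.16533787874505, 148.19851515081245]
```

```bash
cat >> h.py <<'E'
def delta(pos,yaw,p0=None,rpy0=None):
    s=get_state(); p0=s['eef_pos'] if p0 is None else np.array(p0); rpy0=s['eef_rot'] if rpy0 is None else rpy0
    R0=R.from_euler('xyz',rpy0,degrees=True); Rt=R.from_euler('xyz',[180,0,yaw],degrees=True)
    print('shift mm',(R0.inv().apply(np.array(pos)-p0)*1000).round(1),'rotvec',(R0.inv()*Rt).as_rotvec().round(4))
E
python3 - <<'E'
from h import *
delta([.246,-.547,.36],-109.6); delta([.531,-.121,.36],-109.6); delta([.531,-.121,.32],-109.6)
E
```

```text
shift mm [-4.000e-01  1.000e-01 -1.297e+02] rotvec [ 1.600e-03  6.000e-04 -8.069e-01]
shift mm [-434.8  272.1 -129.3] rotvec [ 1.600e-03  6.000e-04 -8.069e-01]
shift mm [-434.8  272.1  -89.3] rotvec [ 1.600e-03  6.000e-04 -8.069e-01]
```

Careful with the scale: shifts go in shares of 1 m and turns go in shares of pi rad. That gives: -435 mm / 1000 = -0.435, 272 mm / 1000 = 0.272, -0.807 rad / 3.1416 = -0.2569.

Call:
drive_tool([
  [[70,0,0,-0.04,0,0,0],[70,0,0,-0.08,0,0,0],[70,0,0,-0.12,0,0,0],[70,-0.03,0.02,-0.13,0,0,-0.0318],[70,-0.065,0.04,-0.13,0,0,-0.0637],[70,-0.1,0.062,-0.13,0,0,-0.0955],[70,-0.133,0.083,-0.13,0,0,-0.1273],[70,-0.167,0.104,-0.13,0,0,-0.1592],[70,-0.2,0.125,-0.13,0,0,-0.191],[70,-0.233,0.146,-0.13,0,0,-0.2228],[70,-0.267,0.167,-0.13,0,0,-0.2569],[70,-0.3,0.188,-0.13,0,0,-0.2569],[70,-0.333,0.209,-0.13,0,0,-0.2569],[70,-0.367,0.23,-0.13,0,0,-0.2569],[70,-0.4,0.251,-0.13,0,0,-0.2569],[70,-0.425,0.266,-0.13,0,0,-0.2569],[70,-0.435,0.272,-0.13,0,0,-0.2569],[70,-0.435,0.272,-0.13,0,0,-0.2569],[70,-0.435,0.272,-0.13,0,0,-0.2569],[70,-0.435,0.272,-0.13,0,0,-0.2569]],
])

```text
time: 1.77
eef_pos: [0.5308, -0.122, 0.3615]
eef_rot: [-180.0, -0.0, -109.6]
force: [-0.0, -0.3, -0.0]
opening: 0.0698
gripper_force: 0.0
```

To row units: 142 mm / 1000 = 0.142, 135 mm / 1000 = 0.135.

Call:
drive_tool([
  [[70,0,0,0.03,0,0,0],[70,0,0,0.06,0,0,0],[70,0,0,0.08,0,0,0],[70,0,0,0.095,0,0,0],[70,0,0,0.105,0,0,0],[70,0,0,0.115,0,0,0],[70,0,0,0.125,0,0,0],[70,0,0,0.135,0,0,0],[70,0,0,0.142,0,0,0],[70,0,0,0.142,0,0,0]],
])

```text
time: 2.6
eef_pos: [0.5307, -0.121, 0.2175]
eef_rot: [179.9, -0.0, -109.6]
force: [-0.1, 0.0, -0.8]
opening: 0.0699
gripper_force: 0.0
```

```bash
python3 - <<'E'
from h import *
f=snap('scene','s1'); g=snap('top','t1')
c=np.zeros((600,800,3),np.uint8)
c[:600,:400]=cv2.resize(f['image'][140:260,215:295],(400,600),interpolation=cv2.INTER_CUBIC)
c[:400,405:795]=cv2.resize(g['image'][130:210,250:328],(390,400),interpolation=cv2.INTER_CUBIC)
cv2.imwrite('pics/c1.png',c)
E
```

```text
(no output)
```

View pics/c1.png

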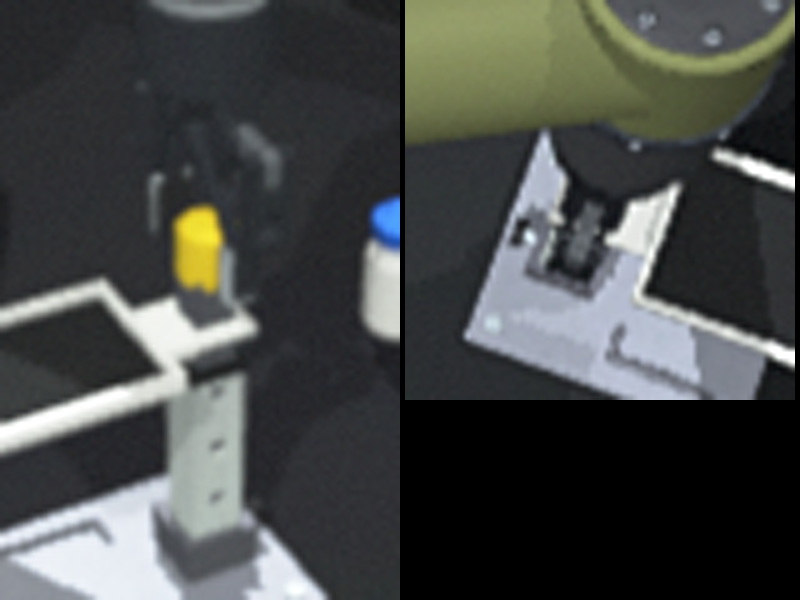

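The picture shows the knob between the fingers, at about crop (200,248), with one finger on each side and nothing touching. I'll close gently.

Call:
drive_tool([
  [[50,0,0,0,0,0,0],[42,0,0,0,0,0,0],[38,0,0,0,0,0,0],[35,0,0,0,0,0,0],[32,0,0,0,0,0,0],[25,0,0,0,0,0,0],[25,0,0,0,0,0,0],[25,0,0,0,0,0,0]],
], squeeze=60)

```text
time: 3.37
eef_pos: [0.5315, -0.1212, 0.2198]
eef_rot: [-179.9, 0.0, -109.6]
force: [2.2, -0.5, 2.7]
opening: 0.0325
gripper_force: 59.2
```

To row units: -4 mm / 1000 = -0.004, -1.5 mm / 1000 = -0.0015.

Call:
drive_tool([
  [[25,0,0,-0.0005,0,0,0],[25,0,0,-0.001,0,0,0],[25,0,0,-0.0015,0,0,0],[25,0,0,-0.002,0,0,0],[25,0,0,-0.0025,0,0,0],[25,0,0,-0.003,0,0,0],[25,0,0,-0.0035,0,0,0],[25,0,0,-0.004,0,0,0]],
])

```text
time: 4.03
eef_pos: [0.5314, -0.1211, 0.22]
eef_rot: [179.8, -0.0, -109.6]
force: [8.8, -4.3, -13.8]
opening: 0.0326
gripper_force: 60.7
```

To row units: -4 mm / 1000 = -0.004, -3.5 mm / 1000 = -0.0035.

Call:
drive_tool([
  [[25,0,0,-0.0005,0,0,0],[25,0,0,-0.001,0,0,0],[25,0,0,-0.0015,0,0,0],[25,0,0,-0.002,0,0,0],[25,0,0,-0.0025,0,0,0],[25,0,0,-0.003,0,0,0],[25,0,0,-0.0035,0,0,0],[25,0,0,-0.004,0,0,0]],
])

```text
time: 4.7
eef_pos: [0.5314, -0.1211, 0.2235]
eef_rot: [179.8, -0.0, -109.6]
force: [8.7, -5.0, -13.9]
opening: 0.0326
gripper_force: 60.9
```

To row units: -10 mm / 1000 = -0.01, -3.5 mm / 1000 = -0.0035.

Call:
drive_tool([
  [[25,0,0,-0.0005,0,0,0],[25,0,0,-0.001,0,0,0],[25,0,0,-0.0015,0,0,0],[25,0,0,-0.002,0,0,0],[25,0,0,-0.0025,0,0,0],[25,0,0,-0.003,0,0,0],[25,0,0,-0.0035,0,0,0],[25,0,0,-0.004,0,0,0],[25,0,0,-0.0045,0,0,0],[25,0,0,-0.005,0,0,0],[25,0,0,-0.0055,0,0,0],[25,0,0,-0.006,0,0,0],[25,0,0,-0.0065,0,0,0],[25,0,0,-0.007,0,0,0],[25,0,0,-0.0075,0,0,0],[25,0,0,-0.008,0,0,0],[25,0,0,-0.0085,0,0,0],[25,0,0,-0.009,0,0,0],[25,0,0,-0.0095,0,0,0],[25,0,0,-0.01,0,0,0]],
])

```text
time: 6.37
eef_pos: [0.5313, -0.1211, 0.2334]
eef_rot: [179.8, -0.0, -109.6]
force: [8.2, -4.8, -14.1]
opening: 0.0326
gripper_force: 60.9
```

```bash
cat > red.py <<'E'
import sys
from h import *
f=snap('scene',sys.argv[1]); s=get_state()
h=cv2.cvtColor(f['image'],cv2.COLOR_BGR2HSV)[200:260,240:275].astype(int)
m=((h[...,0]<12)|(h[...,0]>168))&(h[...,1]>90)&(h[...,2]>40)
print('red px',m.sum(),np.argwhere(m)[:8].tolist(),'z',s['eef_pos'][2].round(4),s['force'].round(1))
hh=cv2.cvtColor(f['image'],cv2.COLOR_BGR2HSV);y=cv2.inRange(hh[150:215,235:280],(22,120,90),(35,255,255));a=np.argwhere(y)
print('yellow rows',a[:,0].min()+150,a[:,0].max()+150)
E
python3 red.py s2
```

```text
red px 0 [] z 0.2335 [  8.8  -4.8 -13.9]
yellow rows 177 193
```

To row units: -5 mm / 1000 = -0.005, -4.5 mm / 1000 = -0.0045.

Call:
drive_tool([
  [[25,0,0,-0.0005,0,0,0],[25,0,0,-0.001,0,0,0],[25,0,0,-0.0015,0,0,0],[25,0,0,-0.002,0,0,0],[25,0,0,-0.0025,0,0,0],[25,0,0,-0.003,0,0,0],[25,0,0,-0.0035,0,0,0],[25,0,0,-0.004,0,0,0],[25,0,0,-0.0045,0,0,0],[25,0,0,-0.005,0,0,0]],
])

```text
time: 7.25
eef_pos: [0.5314, -0.1211, 0.2383]
eef_rot: [179.8, -0.0, -109.6]
force: [8.9, -6.0, -14.0]
opening: 0.0327
gripper_force: 60.9
```

To row units: -3 mm / 1000 = -0.003, -2.7 mm / 1000 = -0.0027.

Call:
drive_tool([
  [[25,0,0,-0.0003,0,0,0],[25,0,0,-0.0006,0,0,0],[25,0,0,-0.0009,0,0,0],[25,0,0,-0.0012,0,0,0],[25,0,0,-0.0015,0,0,0],[25,0,0,-0.0018,0,0,0],[25,0,0,-0.0021,0,0,0],[25,0,0,-0.0024,0,0,0],[25,0,0,-0.0027,0,0,0],[25,0,0,-0.003,0,0,0]],
])

```text
time: 8.08
eef_pos: [0.5313, -0.1211, 0.2413]
eef_rot: [179.8, -0.0, -109.6]
force: [8.6, -4.9, -15.3]
opening: 0.0326
gripper_force: 60.9
```

To row units: -2.4 mm / 1000 = -0.0024, -2.1 mm / 1000 = -0.0021.

Call:
drive_tool([
  [[25,0,0,-0.0003,0,0,0],[25,0,0,-0.0006,0,0,0],[25,0,0,-0.0009,0,0,0],[25,0,0,-0.0012,0,0,0],[25,0,0,-0.0015,0,0,0],[25,0,0,-0.0018,0,0,0],[25,0,0,-0.0021,0,0,0],[25,0,0,-0.0024,0,0,0]],
])

```text
time: 8.75
eef_pos: [0.5313, -0.1211, 0.2437]
eef_rot: [179.8, -0.0, -109.6]
force: [8.4, -4.8, -14.2]
opening: 0.0326
gripper_force: 60.9
```

```bash
python3 red.py s3
```

```text
red px 0 [] z 0.2438 [  8.1  -5.3 -14.3]
yellow rows 174 189
```

To row units: -2.4 mm / 1000 = -0.0024, -2.1 mm / 1000 = -0.0021.

Call:
drive_tool([
  [[25,0,0,-0.0003,0,0,0],[25,0,0,-0.0006,0,0,0],[25,0,0,-0.0009,0,0,0],[25,0,0,-0.0012,0,0,0],[25,0,0,-0.0015,0,0,0],[25,0,0,-0.0018,0,0,0],[25,0,0,-0.0021,0,0,0],[25,0,0,-0.0024,0,0,0]],
])

```text
time: 9.47
eef_pos: [0.5313, -0.1211, 0.2461]
eef_rot: [179.8, -0.0, -109.6]
force: [7.8, -5.2, -14.3]
opening: 0.0325
gripper_force: 60.9
```

```bash
python3 red.py s4
```

```text
red px 0 [] z 0.2462 [  8.   -4.9 -14.3]
yellow rows 173 189
```

To row units: -2.1 mm / 1000 = -0.0021, -1.8 mm / 1000 = -0.0018.

Call:
drive_tool([
  [[25,0,0,-0.0003,0,0,0],[25,0,0,-0.0006,0,0,0],[25,0,0,-0.0009,0,0,0],[25,0,0,-0.0012,0,0,0],[25,0,0,-0.0015,0,0,0],[25,0,0,-0.0018,0,0,0],[25,0,0,-0.0021,0,0,0]],
])

```text
time: 10.1
eef_pos: [0.5314, -0.1211, 0.2488]
eef_rot: [179.8, -0.0, -109.6]
force: [7.6, -4.3, -12.4]
opening: 0.0327
gripper_force: 61.2
```

```bash
python3 red.py s5
```

```text
red px 1 [[29, 18]] z 0.2489 [  6.7  -4.  -10.4]
yellow rows 172 188
```

The scene now has a red pixel at (258,229), exactly where the middle hole is, and the lifting force has dropped. The button has popped out. Now I'll press down in steps.

To row units: 5 mm / 1000 = 0.005, 1.5 mm / 1000 = 0.0015.

Call:
drive_tool([
  [[25,0,0,0.0005,0,0,0],[25,0,0,0.001,0,0,0],[25,0,0,0.0015,0,0,0],[25,0,0,0.002,0,0,0],[25,0,0,0.0025,0,0,0],[25,0,0,0.003,0,0,0],[25,0,0,0.0035,0,0,0],[25,0,0,0.004,0,0,0],[25,0,0,0.0045,0,0,0],[25,0,0,0.005,0,0,0]],
])

```text
time: 10.98
eef_pos: [0.5315, -0.1212, 0.249]
eef_rot: [-179.9, 0.0, -109.6]
force: [3.2, 0.5, 7.5]
opening: 0.0326
gripper_force: 63.1
```

```bash
python3 red.py s6
```

```text
red px 2 [[29, 17], [29, 18]] z 0.249 [4.3 0.6 7. ]
yellow rows 172 188
```

To row units: 2.4 mm / 1000 = 0.0024, 2 mm / 1000 = 0.002.

Call:
drive_tool([
  [[25,0,0,0.0005,0,0,0],[25,0,0,0.001,0,0,0],[25,0,0,0.0015,0,0,0],[25,0,0,0.002,0,0,0],[25,0,0,0.0024,0,0,0],[25,0,0,0.0024,0,0,0],[25,0,0,0.0024,0,0,0]],
])

```text
time: 11.62
eef_pos: [0.5315, -0.1212, 0.2485]
eef_rot: [-179.7, 0.1, -109.6]
force: [0.8, 3.3, 12.2]
opening: 0.0326
gripper_force: 63.7
```

To row units: 1.3 mm / 1000 = 0.0013, 1 mm / 1000 = 0.001.

Call:
drive_tool([
  [[25,0,0,0.0005,0,0,0],[25,0,0,0.001,0,0,0],[25,0,0,0.0013,0,0,0],[25,0,0,0.0013,0,0,0],[25,0,0,0.0013,0,0,0],[25,0,0,0.0013,0,0,0],[25,0,0,0.0013,0,0,0]],
])

```text
time: 12.2
eef_pos: [0.5314, -0.1212, 0.2449]
eef_rot: [-179.9, 0.0, -109.6]
force: [2.7, 0.2, 6.3]
opening: 0.0328
gripper_force: 62.9
```

```bash
python3 red.py s7
```

```text
red px 0 [] z 0.2448 [3.2 1.5 6.4]
yellow rows 173 189
```

The shelf slipped back 3.6 mm at about 12 N, so the round button end had only partly entered the hole. It was camming, which explains the drop in lift force. I'll ease up again, slightly further.

To row units: -6 mm / 1000 = -0.006, -5.5 mm / 1000 = -0.0055.

Call:
drive_tool([
  [[25,0,0,-0.0005,0,0,0],[25,0,0,-0.001,0,0,0],[25,0,0,-0.0015,0,0,0],[25,0,0,-0.002,0,0,0],[25,0,0,-0.0025,0,0,0],[25,0,0,-0.003,0,0,0],[25,0,0,-0.0035,0,0,0],[25,0,0,-0.004,0,0,0],[25,0,0,-0.0045,0,0,0],[25,0,0,-0.005,0,0,0],[25,0,0,-0.0055,0,0,0],[25,0,0,-0.006,0,0,0]],
])

```text
time: 13.25
eef_pos: [0.5313, -0.1211, 0.2453]
eef_rot: [179.8, -0.0, -109.6]
force: [10.3, -5.5, -14.7]
opening: 0.0329
gripper_force: 60.9
```

To row units: -2.1 mm / 1000 = -0.0021, -1.8 mm / 1000 = -0.0018.

Call:
drive_tool([
  [[25,0,0,-0.0003,0,0,0],[25,0,0,-0.0006,0,0,0],[25,0,0,-0.0009,0,0,0],[25,0,0,-0.0012,0,0,0],[25,0,0,-0.0015,0,0,0],[25,0,0,-0.0018,0,0,0],[25,0,0,-0.0021,0,0,0]],
])

```text
time: 13.83
eef_pos: [0.5313, -0.1211, 0.2471]
eef_rot: [179.8, -0.0, -109.6]
force: [10.2, -5.4, -13.2]
opening: 0.0321
gripper_force: 61.0
```

```bash
python3 red.py s8
```

```text
red px 0 [] z 0.2472 [ 10.   -5.2 -12.2]
yellow rows 173 188
```

To row units: -1.5 mm / 1000 = -0.0015, -1.2 mm / 1000 = -0.0012.

Call:
drive_tool([
  [[25,0,0,-0.0003,0,0,0],[25,0,0,-0.0006,0,0,0],[25,0,0,-0.0009,0,0,0],[25,0,0,-0.0012,0,0,0],[25,0,0,-0.0015,0,0,0]],
])

```text
time: 14.3
eef_pos: [0.5313, -0.1211, 0.2492]
eef_rot: [179.8, -0.0, -109.6]
force: [8.4, -5.0, -10.5]
opening: 0.0325
gripper_force: 61.4
```

```bash
python3 red.py s9
```

```text
red px 2 [[29, 17], [29, 18]] z 0.2495 [ 9.5 -4.7 -8.1]
yellow rows 172 188
```

To row units: -1.2 mm / 1000 = -0.0012, -0.9 mm / 1000 = -0.0009.

Call:
drive_tool([
  [[25,0,0,-0.0003,0,0,0],[25,0,0,-0.0006,0,0,0],[25,0,0,-0.0009,0,0,0],[25,0,0,-0.0012,0,0,0]],
])

```text
time: 14.68
eef_pos: [0.5313, -0.1211, 0.2511]
eef_rot: [179.8, -0.0, -109.6]
force: [9.1, -4.1, -9.4]
opening: 0.0325
gripper_force: 61.6
```

```bash
python3 red.py s10
```

```text
red px 6 [[28, 18], [29, 17], [29, 18], [29, 19], [30, 18], [30, 19]] z 0.2511 [ 8.5 -4.1 -8.9]
yellow rows 171 187
```

```bash
python3 -c "
from h import *
a,b=[cv2.resize(load(n)['image'][205:255,240:275],(390,557),interpolation=cv2.INTER_CUBIC) for n in('s3','s10')]
cv2.imwrite('pics/c2.png',np.hstack([a,b]))"
```

```text
(no output)
```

View pics/c2.png

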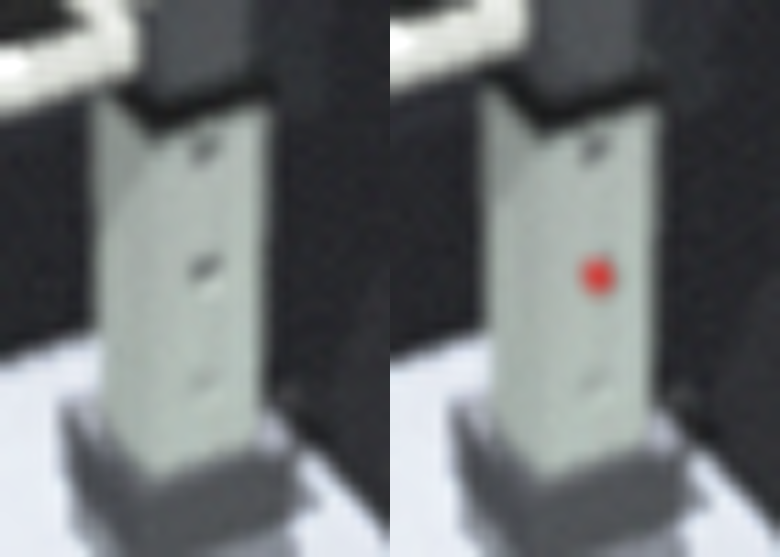

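The right half shows the red button clearly proud in the middle hole at crop (598,277). In the earlier frame on the left that hole was empty and dark. Now I'll press down.

Call:
drive_tool([
  [[25,0,0,0.0005,0,0,0],[25,0,0,0.001,0,0,0],[25,0,0,0.0015,0,0,0],[25,0,0,0.002,0,0,0],[25,0,0,0.0025,0,0,0],[25,0,0,0.003,0,0,0],[25,0,0,0.0035,0,0,0],[25,0,0,0.004,0,0,0],[25,0,0,0.0045,0,0,0],[25,0,0,0.005,0,0,0],[25,0,0,0.0055,0,0,0],[25,0,0,0.006,0,0,0],[25,0,0,0.0065,0,0,0],[25,0,0,0.007,0,0,0],[25,0,0,0.007,0,0,0]],
])

```text
time: 15.98
eef_pos: [0.5315, -0.1212, 0.2505]
eef_rot: [-179.8, 0.1, -109.6]
force: [3.2, 2.2, 14.4]
opening: 0.0326
gripper_force: 63.8
```

```bash
python3 red.py s11
```

```text
red px 5 [[29, 17], [29, 18], [29, 19], [30, 18], [30, 19]] z 0.2505 [ 1.4  2.4 13.7]
yellow rows 171 187
```

To row units: 0.8 mm / 1000 = 0.0008, 0.4 mm / 1000 = 0.0004.

Call:
drive_tool([
  [[25,0,0,0.0004,0,0,0],[25,0,0,0.0008,0,0,0],[25,0,0,0.0008,0,0,0],[25,0,0,0.0008,0,0,0],[25,0,0,0.0008,0,0,0],[25,0,0,0.0008,0,0,0]],
])

```text
time: 16.53
eef_pos: [0.5315, -0.1212, 0.2504]
eef_rot: [-179.7, 0.1, -109.6]
force: [0.9, 3.3, 16.1]
opening: 0.0326
gripper_force: 64.0
```

```bash
python3 red.py s12
```

```text
red px 7 [[28, 18], [29, 17], [29, 18], [29, 19], [30, 17], [30, 18], [30, 19]] z 0.2503 [ 2.1  3.2 17.1]
yellow rows 171 187
```

It is locked: at about 16 N it does not move. Now I'll relax the push, open and retreat.

To row units: -115 mm / 1000 = -0.115, -90 mm / 1000 = -0.09.

Call:
drive_tool([
  [[25,0,0,-0.0015,0,0,0],[25,0,0,-0.003,0,0,0],[25,0,0,-0.004,0,0,0],[45,0,0,-0.004,0,0,0],[65,0,0,-0.004,0,0,0],[70,0,0,-0.004,0,0,0],[70,0,0,-0.004,0,0,0],[70,0,0,-0.01,0,0,0],[70,0,0,-0.02,0,0,0],[70,0,0,-0.035,0,0,0],[70,0,0,-0.06,0,0,0],[70,0,0,-0.09,0,0,0],[70,0,0,-0.115,0,0,0],[70,0,0,-0.115,0,0,0]],
])

```text
time: 17.75
eef_pos: [0.5316, -0.1221, 0.3688]
eef_rot: [-179.5, 0.1, -109.6]
force: [0.3, -0.4, 1.6]
opening: 0.07
gripper_force: 0.0
```

```bash
python3 - <<'E'
from meas import *
f=snap('scene','s13');s0,t0=load('scene0'),load('top0')
# knob fit in new scene view with xy fixed
im=cv2.cvtColor(f['image'],cv2.COLOR_BGR2HSV);m=cv2.inRange(im,(22,120,90),(35,255,255));m[:, :240]=0;m[:,272:]=0;m[:150]=0;m[215:]=0
ys,xs=np.nonzero(m);uv=np.array([xs.mean(),ys.mean()]);print(uv,len(xs))
q=least_squares(lambda p:cen(f,cyl(.531,-.1207,p[0],.017,.029))[0]-uv,[.28]);print('knob top now',q.x,q.fun)
# bottle+cap silhouette : white|blue around it
for n,d,(x0,x1,y0,y1) in(('scene',s0,(280,310,172,215)),('top',t0,(175,207,180,212))):
    h=cv2.cvtColor(d['image'],cv2.COLOR_BGR2HSV)[y0:y1,x0:x1]
    b=cv2.inRange(h,(100,110,60),(128,255,255));w=cv2.inRange(h,(0,0,90),(180,255,255))
    for k,mm in(('cap',b),('all',w)):
        nn,l,st,ce=cv2.connectedComponentsWithStats(mm);i=1+np.argmax(st[1:,4]);print(n,k,(st[i,:2]+[x0,y0]).tolist(),st[i,2:].tolist(),(ce[i]+[x0,y0]).round(2))
# candidate model prediction
for X in((.466,.175),(.464,.173)):
  for n,d in(('s',s0),('t',t0)):
    for r,zt,h in((.022,.09,.022),(.027,.06,.06)):
        p=proj(d,cyl(*X,zt,r,h));print(X,n,r,p.min(0).round(1),p.max(0).round(1),cen(d,cyl(*X,zt,r,h))[0].round(1))
E
```

```text
[255.96585366 179.41463415] 205
knob top now [0.28257178] [ 0.13314675 -0.00412287]
scene cap [289, 179] [15, 11, 140] [295.89 184.04]
scene all [287, 179] [17, 29, 419] [294.98 193.26]
top cap [180, 187] [17, 17, 213] [188.07 194.7 ]
top all [180, 187] [20, 21, 316] [189.66 197.22]
(0.466, 0.175) s 0.022 [289.8 180. ] [302.3 191.6] [296.  185.8]
(0.466, 0.175) s 0.027 [287.3 186.1] [303.  207.7] [295.1 196.9]
(0.466, 0.175) t 0.022 [181. 188.] [196.1 203.1] [188.5 195.5]
(0.466, 0.175) t 0.027 [180.8 188. ] [200.1 207.4] [190.5 197.7]
(0.464, 0.173) s 0.022 [289. 180.] [301.6 191.7] [295.3 185.8]
(0.464, 0.173) s 0.027 [286.6 186.2] [302.3 207.7] [294.3 196.9]
(0.464, 0.173) t 0.022 [181.6 188.6] [196.7 203.8] [189.2 196.2]
(0.464, 0.173) t 0.027 [181.5 188.6] [200.7 208. ] [191.1 198.3]
```

```bash
python3 - <<'E'
from h import *
print(get_state()['eef_pos'],get_state()['eef_rot'],get_state()['qpos'].round(1))
delta([.467,.176,.25],-109.6,rpy0=[180,0,-109.6])
delta([.467,.176,.15],-109.6,rpy0=[180,0,-109.6])
E
```

```text
[ 0.53160662 -0.12157484  0.36599056] [-1.79651343e+02  1.06093548e-01 -1.09621273e+02] [ 8.300e+00 -3.100e+00  1.370e+01  1.000e-01 -1.064e+02 -2.790e+01]
shift mm [-258.7  160.7  116. ] rotvec [0. 0. 0.]
shift mm [-258.7  160.7  216. ] rotvec [0. 0. 0.]
```

To row units: -258 mm / 1000 = -0.258, -250 mm / 1000 = -0.25.

Call:
drive_tool([
  [[85,-0.02,0.012,0,0,0,0],[85,-0.052,0.032,0,0,0,0],[85,-0.086,0.053,0,0,0,0],[85,-0.12,0.074,0,0,0,0],[85,-0.154,0.095,0.02,0,0,0],[85,-0.186,0.115,0.04,0,0,0],[85,-0.214,0.133,0.06,0,0,0],[85,-0.236,0.147,0.08,0,0,0],[85,-0.25,0.156,0.1,0,0,0],[85,-0.258,0.161,0.125,0,0,0],[85,-0.258,0.161,0.155,0,0,0],[85,-0.258,0.161,0.185,0,0,0],[85,-0.258,0.161,0.21,0,0,0],[85,-0.258,0.161,0.22,0,0,0],[85,-0.258,0.161,0.22,0,0,0],[85,-0.258,0.161,0.22,0,0,0]],
])

```text
time: 19.13
eef_pos: [0.4664, 0.1758, 0.1426]
eef_rot: [-180.0, -0.0, -109.6]
force: [0.2, -1.1, 0.7]
opening: 0.0847
gripper_force: 0.0
```

```bash
python3 - <<'E'
from h import *
s=get_state();print(s['eef_pos'],s['eef_rot'],s['force'].round(1))
delta([.467,.176,.031],-109.6)
f=snap('scene','s14'); g=snap('top','t14')
c=np.zeros((600,800,3),np.uint8)
c[:,:400]=cv2.resize(f['image'][125:245,255:335],(400,600),interpolation=cv2.INTER_CUBIC)
c[:400,405:795]=cv2.resize(g['image'][150:230,150:228],(390,400),interpolation=cv2.INTER_CUBIC)
cv2.imwrite('pics/c3.png',c)
E
```

```text
[0.46636345 0.17581554 0.14257769] [-1.79954258e+02 -1.70924560e-03 -1.09594706e+02] [ 0.2 -1.1  0.7]
shift mm [ -0.4  -0.4 111.6] rotvec [-0.0008 -0.      0.0001]
```

View pics/c3.png

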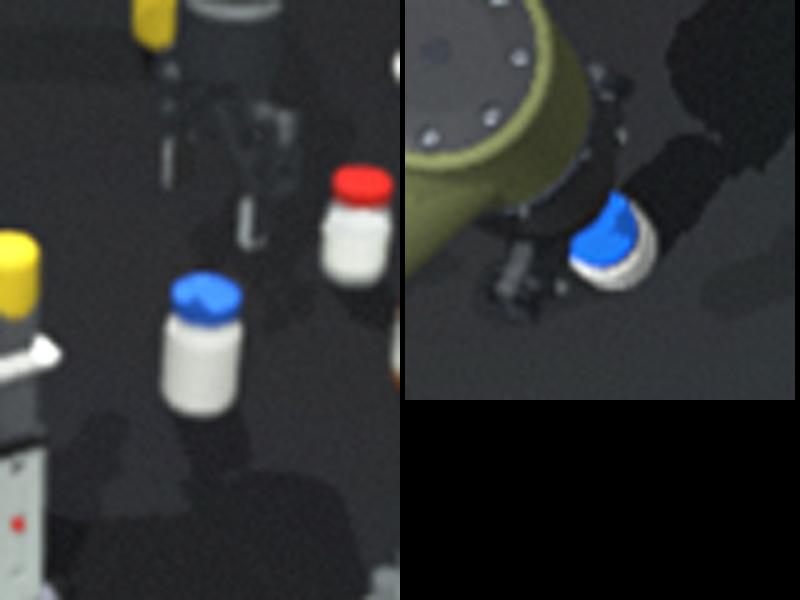

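The fingers straddle the bottle's axis: finger tips at crop (167,165) and (247,225), with the cap at (207,298) below them. The red button is still out. I'll descend.

To row units: 111 mm / 1000 = 0.111, 108 mm / 1000 = 0.108.

Call:
drive_tool([
  [[85,0,0,0.02,0,0,0],[85,0,0,0.038,0,0,0],[85,0,0,0.052,0,0,0],[85,0,0,0.064,0,0,0],[85,0,0,0.076,0,0,0],[85,0,0,0.088,0,0,0],[85,0,0,0.1,0,0,0],[85,0,0,0.108,0,0,0],[85,0,0,0.111,0,0,0],[85,0,0,0.111,0,0,0],[85,0,0,0.111,0,0,0]],
])

```text
time: 20.15
eef_pos: [0.4663, 0.176, 0.0309]
eef_rot: [-180.0, 0.0, -109.6]
force: [-0.8, 1.0, 0.2]
opening: 0.0849
gripper_force: 0.0
```

Call:
drive_tool([
  [[70,0,0,0,0,0,0],[65,0,0,0,0,0,0],[61,0,0,0,0,0,0],[58,0,0,0,0,0,0],[56,0,0,0,0,0,0],[53,0,0,0,0,0,0],[48,0,0,0,0,0,0],[45,0,0,0,0,0,0],[45,0,0,0,0,0,0],[45,0,0,0,0,0,0]],
], squeeze=40)

```text
time: 20.98
eef_pos: [0.4664, 0.176, 0.0312]
eef_rot: [-180.0, 0.0, -109.6]
force: [-0.1, -0.8, 5.5]
opening: 0.0525
gripper_force: 42.6
```

To row units: -318 mm / 1000 = -0.318, -316 mm / 1000 = -0.316.

Call:
drive_tool([
  [[45,0,0,-0.004,0,0,0],[45,0,0,-0.01,0,0,0],[45,0,0,-0.018,0,0,0],[45,0,0,-0.03,0,0,0],[45,0,0,-0.045,0,0,0],[45,0,0,-0.065,0,0,0],[45,0,0,-0.09,0,0,0],[45,0,0,-0.115,0,0,0],[45,0,0,-0.14,0,0,0],[45,0,0,-0.165,0,0,0],[45,0,0,-0.19,0,0,0],[45,0,0,-0.215,0,0,0],[45,0,0,-0.24,0,0,0],[45,0,0,-0.262,0,0,0],[45,0,0,-0.282,0,0,0],[45,0,0,-0.298,0,0,0],[45,0,0,-0.31,0,0,0],[45,0,0,-0.316,0,0,0],[45,0,0,-0.318,0,0,0],[45,0,0,-0.318,0,0,0]],
])

```text
time: 22.65
eef_pos: [0.4659, 0.176, 0.3487]
eef_rot: [180.0, 0.0, -109.6]
force: [-1.0, 0.2, -5.1]
opening: 0.0523
gripper_force: 43.1
```

```bash
python3 - <<'E'
from h import *
s=get_state();print(s['eef_pos'],s['eef_rot'],s['force'].round(1))
delta([.4993,-.2105,s['eef_pos'][2]],-109.6,rpy0=[180,0,-109.6])
E
```

```text
[0.46591187 0.17597459 0.34868253] [ 1.79985730e+02  2.34276299e-02 -1.09587524e+02] [-1.   0.2 -5.1]
shift mm [ 352.9 -161.1   -0. ] rotvec [0. 0. 0.]
```

To row units: 353 mm / 1000 = 0.353, 352 mm / 1000 = 0.352.

Call:
drive_tool([
  [[45,0.005,-0.002,0,0,0,0],[45,0.014,-0.006,0,0,0,0],[45,0.028,-0.013,0,0,0,0],[45,0.046,-0.021,0,0,0,0],[45,0.067,-0.031,0,0,0,0],[45,0.091,-0.042,0,0,0,0],[45,0.117,-0.053,0,0,0,0],[45,0.144,-0.066,0,0,0,0],[45,0.171,-0.078,0,0,0,0],[45,0.198,-0.09,0,0,0,0],[45,0.225,-0.103,0,0,0,0],[45,0.251,-0.115,0,0,0,0],[45,0.276,-0.126,0,0,0,0],[45,0.299,-0.136,0,0,0,0],[45,0.319,-0.146,0,0,0,0],[45,0.335,-0.153,0,0,0,0],[45,0.346,-0.158,0,0,0,0],[45,0.352,-0.161,0,0,0,0],[45,0.353,-0.161,0,0,0,0],[45,0.353,-0.161,0,0,0,0]],
])

```text
time: 24.32
eef_pos: [0.4991, -0.2106, 0.3482]
eef_rot: [180.0, 0.0, -109.6]
force: [-0.1, -0.2, -4.8]
opening: 0.0524
gripper_force: 43.1
```

```bash
python3 - <<'E'
from h import *
s=get_state();print(s['eef_pos'],s['eef_rot'],s['force'].round(1))
delta([.4993,-.2105,.262],-109.6)
f=snap('scene','s15'); g=snap('top','t15')
c=np.zeros((600,800,3),np.uint8)
c[:525,:400]=cv2.resize(f['image'][135:240,190:270],(400,525),interpolation=cv2.INTER_CUBIC)
c[:390,405:795]=cv2.resize(g['image'][140:218,275:353],(390,390),interpolation=cv2.INTER_CUBIC)
cv2.imwrite('pics/c4.png',c)
E
```

```text
[ 0.4991212  -0.21060238  0.34822747] [ 1.79963912e+02  6.20485307e-03 -1.09612307e+02] [-0.1 -0.2 -4.8]
shift mm [-0.1 -0.2 86.2] rotvec [ 0.0006  0.0001 -0.0002]
```

View pics/c4.png

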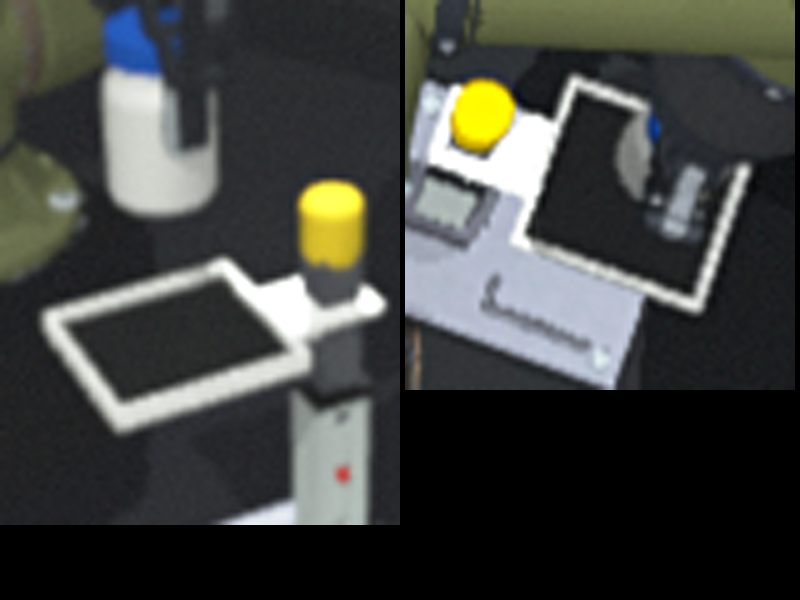

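The scene crop shows the bottle upright above the tray, and the red button still out at (343,473). I'll descend to just above the floor, then feel for it.

To row units: 88 mm / 1000 = 0.088, 86 mm / 1000 = 0.086.

Call:
drive_tool([
  [[45,0,0,0.006,0,0,0],[45,0,0,0.016,0,0,0],[45,0,0,0.028,0,0,0],[45,0,0,0.04,0,0,0],[45,0,0,0.052,0,0,0],[45,0,0,0.062,0,0,0],[45,0,0,0.071,0,0,0],[45,0,0,0.078,0,0,0],[45,0,0,0.083,0,0,0],[45,0,0,0.086,0,0,0],[45,0,0,0.088,0,0,0],[45,0,0,0.088,0,0,0]],
])

```text
time: 25.42
eef_pos: [0.4993, -0.2106, 0.2604]
eef_rot: [180.0, 0.0, -109.6]
force: [0.2, -0.5, -5.0]
opening: 0.052
gripper_force: 43.1
```

To row units: 5 mm / 1000 = 0.005, 4.5 mm / 1000 = 0.0045.

Call:
drive_tool([
  [[45,0,0,0.0005,0,0,0],[45,0,0,0.001,0,0,0],[45,0,0,0.0015,0,0,0],[45,0,0,0.002,0,0,0],[45,0,0,0.0025,0,0,0],[45,0,0,0.003,0,0,0],[45,0,0,0.0035,0,0,0],[45,0,0,0.004,0,0,0],[45,0,0,0.0045,0,0,0],[45,0,0,0.005,0,0,0]],
])

```text
time: 26.25
eef_pos: [0.4993, -0.2106, 0.2554]
eef_rot: [180.0, 0.0, -109.6]
force: [-0.6, 0.3, -5.3]
opening: 0.053
gripper_force: 43.1
```

To row units: 2.8 mm / 1000 = 0.0028, 2.4 mm / 1000 = 0.0024.

Call:
drive_tool([
  [[45,0,0,0.0004,0,0,0],[45,0,0,0.0008,0,0,0],[45,0,0,0.0012,0,0,0],[45,0,0,0.0016,0,0,0],[45,0,0,0.002,0,0,0],[45,0,0,0.0024,0,0,0],[45,0,0,0.0028,0,0,0]],
])

```text
time: 26.83
eef_pos: [0.4993, -0.2107, 0.2535]
eef_rot: [-180.0, -0.0, -109.6]
force: [-2.5, 1.4, 0.6]
opening: 0.0524
gripper_force: 43.7
```

To row units: 1.2 mm / 1000 = 0.0012, 0.9 mm / 1000 = 0.0009.

Call:
drive_tool([
  [[45,0,0,0.0003,0,0,0],[45,0,0,0.0006,0,0,0],[45,0,0,0.0009,0,0,0],[45,0,0,0.0012,0,0,0],[45,0,0,0.0012,0,0,0]],
])

```text
time: 27.25
eef_pos: [0.4993, -0.2107, 0.2534]
eef_rot: [-179.9, 0.0, -109.6]
force: [-4.0, 4.4, 7.9]
opening: 0.0525
gripper_force: 44.3
```

The bottle is in contact. I'll ease off to near zero, open, check, then retreat.

To row units: -1.6 mm / 1000 = -0.0016, -1.2 mm / 1000 = -0.0012.

Call:
drive_tool([
  [[45,0,0,-0.0006,0,0,0],[45,0,0,-0.0012,0,0,0],[45,0,0,-0.0016,0,0,0],[45,0,0,-0.0016,0,0,0]],
])

```text
time: 27.58
eef_pos: [0.4993, -0.2107, 0.2534]
eef_rot: [-180.0, -0.0, -109.6]
force: [-3.0, 2.6, 3.8]
opening: 0.0526
gripper_force: 44.0
```

Call:
drive_tool([
  [[50,0,0,0,0,0,0],[53,0,0,0,0,0,0],[55,0,0,0,0,0,0],[58,0,0,0,0,0,0],[62,0,0,0,0,0,0],[67,0,0,0,0,0,0],[72,0,0,0,0,0,0],[74,0,0,0,0,0,0],[74,0,0,0,0,0,0]],
])

```text
time: 28.33
eef_pos: [0.4993, -0.2107, 0.253]
eef_rot: [180.0, 0.0, -109.6]
force: [0.3, 0.6, -0.0]
opening: 0.074
gripper_force: 0.0
```

To row units: -130 mm / 1000 = -0.13, -125 mm / 1000 = -0.125.

Call:
drive_tool([
  [[74,0,0,-0.005,0,0,0],[74,0,0,-0.015,0,0,0],[74,0,0,-0.03,0,0,0],[74,0,0,-0.055,0,0,0],[74,0,0,-0.085,0,0,0],[74,0,0,-0.11,0,0,0],[74,0,0,-0.125,0,0,0],[74,0,0,-0.13,0,0,0],[74,0,0,-0.13,0,0,0],[74,0,0,-0.13,0,0,0],[74,0,0,-0.13,0,0,0]],
])

```text
time: 29.25
eef_pos: [0.4992, -0.2104, 0.3816]
eef_rot: [179.9, -0.0, -109.6]
force: [0.2, -0.5, 0.3]
opening: 0.074
gripper_force: 0.0
```

```bash
python3 red.py s16; python3 - <<'E'
from h import *
f=load('s16');g=snap('top','t16')
c=np.zeros((600,800,3),np.uint8)
c[:525,:400]=cv2.resize(f['image'][135:240,190:270],(400,525),interpolation=cv2.INTER_CUBIC)
c[:384,405:795]=cv2.resize(f['image'],(390,293))[:293].repeat(1,0) if 0 else cv2.resize(f['image'],(390,384))
cv2.imwrite('pics/c5.png',c)
E
```

```text
red px 6 [[28, 18], [29, 17], [29, 18], [29, 19], [30, 18], [30, 19]] z 0.3816 [-0.2 -0.1  0.5]
yellow rows 171 188
```

View pics/c5.png

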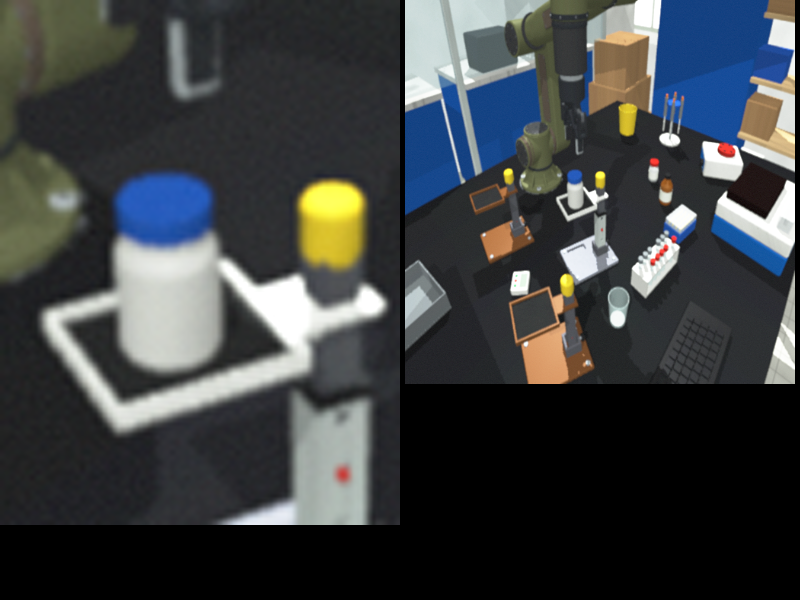

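The bottle stands upright in the middle of the tray at crop (168,270). The button is still out at (343,473), the arm is clear, and nothing else has moved.

```bash
python3 -c "
from cell import close_job; print(close_job())"
```

```text
the job is handed in; nothing more can be done
None
```

The shelf is locked at the middle hole: it held under a 16 N push on the knob, after an earlier press at about 12 N had slipped it back 3.6 mm because the button was only partly in. The white bottle stands upright in the tray, nothing else looks moved in the last picture, and the job was handed in at about 29 s.

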